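Seat the indenter, then hold full load on the test mark

ROBOT

A 6-joint arm with a two-finger parallel gripper is mounted at the origin on the work surface. World frame = base frame: x ahead of the robot, y to its left, z up, the work surface at z = 0. Lengths are in m, angles in degrees, forces in N, time in s.
With the tool pointing down it reaches from about 0.25 to 0.725 m from the base axis. Payload 9.7 kg.
Tool frame: the origin (TCP) lies at the very end of the fingers, on their centre line; the grasp point (between the pads) lies 19 mm behind it; y points along the fingers, x is the direction in which the jaws open and shut, and the axes are right-handed (so a half turn about y gives the same grasp; the last joint's range is limited). The gripper opens to 85 mm and grips with 20 to 120 N. Pads are 22 mm wide; open, the fingers measure 114 mm over their backs; the gripper's body (76 mm by 85 mm) begins 54 mm behind the grasp point. The pads swing forward as they close: fully open they stand 13 mm farther back than shut.
Start: joints at [72.995, 4.979, 10.078, 95.1, 0, 90], TCP at [0.161, 0.526, 0.231] pointing down, gripper open.
Joint ranges: [-179.16, 179.16], [-48.56, 103.87], [-65.8, 70.77], [-126.05, 130.52], [-82.76, 87.17], [-180, 180]. Speed limits (degrees/s): [127.2, 127.2, 147.25, 180, 180, 180].

INTERFACE

Orientations are given as [roll, pitch, yaw] about the fixed x, y, z axes, in that order (R = Rz(yaw) Ry(pitch) Rx(roll)).
In Python, from workcell import bot gives the robot as it stands.
- The arm moves only by the shell command python3 -m jog 'ROWS' [FORCE]. ROWS is JSON, a list of rows, each a list of 7 numbers: the closure, from 0 (fully open) to 1 (shut), then the shift along the world's x, y, z in units of 25 mm (1.0 is 25 mm), then the turn, a rotation vector about the world's x, y, z in units of 5 degrees (1.0 is 5 degrees). A call has 1 to 5 rows; each row is the pose to reach, as a shift and turn from the pose commanded when the call began; what a row does not reach only later rows make up. A row lasts 1/10 s, in which the tool goes at most 50 mm and 8.59 degrees, less where a joint would pass 70% of its speed; a pose out of reach is approached as far as the arm can. A call with a gripper value outside its range is refused whole. The fingers move at their own pace and stop on an object; FORCE is the grip in N (left out, the last holds). Time passes only in rows, so rows that repeat a pose let the fingers close. It gives the time, the measured TCP pose, the force and the opening at its end, in the units of the state.
- bot.get_obs(): the state, without advancing time (a new reading comes with each control period).
- bot.camera(name): name is "scene" or "top"; returns (picture, depth): 420x560x3 uint8, red, green, blue; 420x560 float32, m along the optical axis (not along the pixel's ray), 0 where there is no reading.
- bot.camera_model(name): a dict with "fx", "fy", "cx", "cy" (pixels), "k1" (the pictures are not rectified: a ray, as slopes to the right and down, at radius r is drawn at 1 + k1 r^2 times it, then the intrinsics apply), "rvec" (rotation vector, rad) and "tvec" (3), from world to camera coordinates, as OpenCV has them. Camera axes: x right, y down, z forward; pixel columns grow to the right and rows downward; lengths in m; the calibration is good to about 2 mm. A picture is of the moment at which its call begins. camera_model takes no time and is no camera call.
- bot.job_done(): hands the job in, once; it reports no verdict.
Trained networks look in the newest picture that a camera, given by its name, has taken for a name from the list of things; names that differ only in an ending like _2 or _b are one class to them, and where a whole thing is asked for, a point or a joint stands for the part that bears it (a point fixed in the world has none). Each returns a list of dicts, best first, with "conf" (0 to 1); they miss things now and then, are a little off and sometimes report something else, mostly with a low value. They report only what shows in the picture. A call takes as long as a camera call.
- bot.regions_of(camera, label): "pixels" (420x560 bool, what is visible of it) and "point" ([row, column] in pixels, amid what is visible of it).
The state is a dict: "time": time; "q": joint angles; "qd": joint speeds; "joint_efforts": joint torques, N m; "ee_pos": TCP position; "tcp_rot": TCP orientation; "wrist_force": force on the tool from outside, world axes, zero at the start; "torque": the same for the moment, N m; "opening": finger opening in m.
Only numpy, scipy, OpenCV 4.12 (cv2) and the standard library are available. Lean on these libraries where they do the work, as an engineer would, in place of code of your own. Each camera call takes 0.05 s, during which the arm holds its last target. There are 200 camera calls.

TASK

A new indenter has just been fitted to the bench hardness tester, so seat it first: slide the stage until the indenter stands over the inside of the square mark on the brass test piece, press the load lever down past its first two clicks to the third, and let it come fully back up. Then slide the stage until the indenter stands over the inside of the ring mark, press the lever down to the third click again, and finish while still holding it there against its spring. Do not shift the stage while the lever is down, and leave the other things on the desk where they are.

Things in the scene. Friction and masses are not known exactly. Their poses are not given: they have to be found in the camera images.
- tester: bench hardness tester fixed to the desk: grey-green C-frame, base 300 x 180 mm, 305 mm high. Origin on the desk under the indenter; x points from its open front back to its column, y to its left seen from the front, z up; its yaw varies. The head (84 mm wide, underside 205 mm up) reaches from the column to 50 mm in front of the indenter, its dial 22 mm further. Offsets below are along these axes
- indenter (a point): tip of the indenter, the steel point under the head: 112 mm above the desk, 8 mm over the test piece, while the lever is up. It comes straight down on the piece as the lever is pressed (touching at the third click) and never moves sideways
- square_mark (a point): centre of the square outline scribed on the brass test piece (12 x 12 mm inside the line, sides along the tester's x and y), 104.5 mm above the desk. The piece (110 x 70 mm) is clamped to the sliding stage and moves with it; the square lies 16 mm nearer the column and 14 mm further right than the middle of the piece
- ring_mark (a point): centre of the ring outline scribed on the same test piece (12 mm across inside the line); it lies 30 mm nearer the front and 26 mm more to the left than the square
- stage_knob (a point): the stage's hand knob: upright black cylinder 24 mm across, 104 to 138 mm above the desk (this point is its centre, 121 mm up), 150 mm in front and 105 mm left of the middle of the test piece. Under it a 12 mm stem stands on a flat arm whose top is 92 mm up. A sideways drag of some 4 N slides the stage along both slides, without turning; it stays where it is left
- stage_x (a joint): position of the stage along the tester's x (m), growing towards the column; -0.03 to 0.03 between its stops. The middle of the test piece is under the indenter when both slides read 0
- stage_y (a joint): position of the stage along the tester's y (m), growing to the left; -0.03 to 0.03 between its stops
- load_lever (a joint): angle of the load lever (rad): 0 fully up, growing as its grip is pressed down; clicks at 0.28, 0.56 and 0.84, stop at 0.88. The clicks are felt as dips in the force but none of them keeps the lever: a spring brings it back to 0 when let go. The push needed at the grip grows from about 5 to 10 N, dipping before each click
- lever: the load lever on the tester's right flank: flat steel arm, 190 mm from pivot to grip, leading to the front, with a black round crossways grip at its end (22 mm across, 98 mm long, along the tester's y). At 0 the arm rises to the front 0.42 rad above level, at the third click it dips 0.42 rad below level. Origin on the pivot axis, in the plane of the arm
- lever_grip (a point): middle of the lever's crossways grip, on its axis (its top is 11 mm higher): 327 mm above the desk with the lever up, 173 mm at the third click. It turns about the pivot axis, free to be pressed from above all the way
- lever_pivot (a point): point of the lever's pivot axis (which lies along the tester's y) level with the middle of the grip: 250 mm above the desk
- ref_block: steel hardness reference block, plain disc 60 mm across, 14 mm thick, lying in front of the tester; origin under its centre
- parts_dish: white plastic dish of small brass fittings, 90 mm across the rim, 26 mm high; origin under its centre
- indenter_case: dark wooden indenter case, 100 x 60 x 26 mm; origin under its centre
- stapler: stapler, 135 x 34 mm, 50 mm high; origin under its centre
- tape_dispenser: beige desk tape dispenser, 170 x 62 mm, 108 mm high; origin under its centre
- scale: letter scale with steel pan, 190 x 150 mm, 37 mm high; origin under its centre
- pen_cup: steel pen cup with pens, 76 mm across, 145 mm high; origin under its centre
- glass_cube: glass cube paperweight, 50 mm; origin under its centre

How it is judged (in metres and radians):
On the way, in this order (a step that is already met when the one before it is completed fails the run):
1. with the indenter inside the square mark, the lever is pressed to its third click (x of indenter in the frame of square_mark between -0.006 and 0.006 m and y of indenter in the frame of square_mark between -0.006 and 0.006 m and value of joint load_lever above 0.79 rad), for 0.1 s.
2. the lever is let fully back up (value of joint load_lever below 0.08 rad), for 0.1 s.
3. with the lever up, the ring mark is brought under the indenter (horizontal distance between indenter and ring_mark below 0.006 m and value of joint load_lever below 0.08 rad), for 0.1 s.
At the end, for the whole second after the job is handed in: The indenter's axis is inside the ring mark (within 6 mm of its centre), the lever is at its third click (above 0.79 rad), and the robot itself is pressing on it (over 2 N) at the end (horizontal distance between indenter and ring_mark below 0.006 m and value of joint load_lever above 0.79 rad and (contact force between lever and the fingers above 2 N or contact force between lever and the arm above 2 N)); the arm keeps its last pose, push and grip.
It fails at once if the stage is shifted while the lever is down (value of joint load_lever above 0.15 rad and (velocity of joint any of stage_x, stage_y above 0.012 m/s or velocity of joint any of stage_x, stage_y below -0.012 m/s)).
It fails at once if something else on the desk is disturbed (distance of any of ref_block, parts_dish, indenter_case, stapler, tape_dispenser, scale, pen_cup, glass_cube from where it was at the start of the episode above 0.02 m).
It also fails if it takes over 70 s, if anything falls off the work surface, if the arm or the gripper's body presses on something with over 40 N, if the wrist force passes 120 N, or if a joint passes its speed limit or range.

## Working session

There is one attempt and no reset: what is moved stays moved. The work goes in short steps, Python scripts to look and compute and a shell command to move; the robot and the scene stay as the last step left them, time stands still between calls to the robot, and variables do not carry over. Pictures are saved under pics/ and viewed, about 8 in all and at most 12, crops included, and the job is handed in when it is done.

```bash
ls; mkdir -p pics; cat > h.py <<'E'
import numpy as np, cv2
from workcell import bot
def cam(n):
    m=bot.camera_model(n); R=cv2.Rodrigues(np.array(m["rvec"],float))[0]; return m,R,np.array(m["tvec"],float).ravel()
def ray(n,rc):
    m,R,t=cam(n); xd=(rc[1]-m["cx"])/m["fx"]; yd=(rc[0]-m["cy"])/m["fy"]
    x,y=xd,yd
    for _ in range(20):
        s=1+m["k1"]*(x*x+y*y); x,y=xd/s,yd/s
    return -R.T@t, R.T@np.array([x,y,1.0]), R, t
def on_z(n,rc,z):
    c,d,_,_=ray(n,rc); return c+d*(z-c[2])/d[2]
def at_depth(n,rc,dep):
    c,d,_,_=ray(n,rc); return c+d*dep
def proj(n,P):
    m,R,t=cam(n); p=R@np.array(P,float)+t; x,y=p[:2]/p[2]; s=1+m["k1"]*(x*x+y*y)
    return np.array([m["cy"]+m["fy"]*y*s, m["cx"]+m["fx"]*x*s])
def snap(n,f=None):
    p,d=bot.camera(n)
    if f: cv2.imwrite("pics/"+f,p[:,:,::-1])
    return p,d
E
python3 - <<'E'
from h import *
for n in("scene","top"):
    p,d=snap(n,n+"0.png"); np.savez("%s0.npz"%n,p=p,d=d)
    m,R,t=cam(n); print(n,m["fx"],-R.T@t,R[2])
    for l in("tester","stage_knob","lever_grip","square_mark","ring_mark","indenter"):
        for r in bot.regions_of(n,l)[:2]:
            pt=r["point"]; k=tuple(np.round(pt).astype(int)); print(l,round(r["conf"],2),np.round(pt,1),r["pixels"].sum(),at_depth(n,pt,d[k]).round(3))
a=[cv2.imread("pics/%s0.png"%n) for n in("scene","top")]
E
```

```text
pics
scene 428.1287834639859 [ 1.04138035 -0.36299344  1.25325464] [-0.36017024  0.23177874 -0.90363489]
tester 0.9 [186.2 349. ] 8528 [0.707 0.078 0.271]
stage_knob 0.91 [196.6 323.4] 1053 [0.637 0.066 0.108]
lever_grip 0.56 [189.3 321.9] 749 [ 0.693 -0.004  0.319]
square_mark 0.7 [170.5 286.4] 508 [0.463 0.051 0.026]
square_mark 0.69 [197.5 321.9] 1278 [0.638 0.06  0.109]
ring_mark 0.57 [197.2 326.5] 991 [0.643 0.073 0.105]
top 466.6281392037468 [ 0.54446033 -0.11322672  1.41061391] [ 0.04884886  0.02147668 -0.99857526]
tester 0.67 [190.1 206.6] 7967 [0.639 0.095 0.307]
stage_knob 0.96 [221.5 239.2] 1473 [0.567 0.042 0.101]
lever_grip 0.78 [160.  265.2] 636 [ 0.704 -0.047  0.34 ]
square_mark 0.64 [218.6 236.9] 1260 [0.575 0.048 0.103]
ring_mark 0.72 [215.4 238.1] 1316 [0.584 0.046 0.093]
ring_mark 0.33 [250.3 186.4] 723 [0.484 0.211 0.018]
```

View pics/scene0.png

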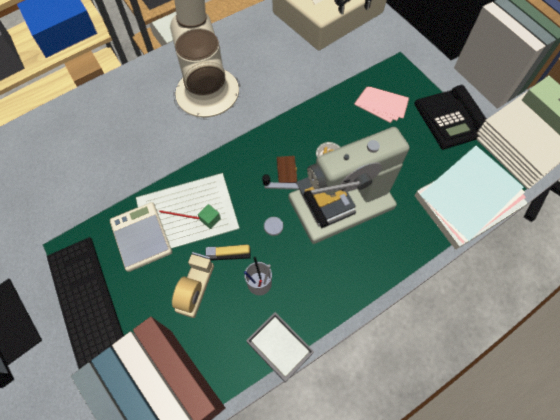

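View pics/top0.png

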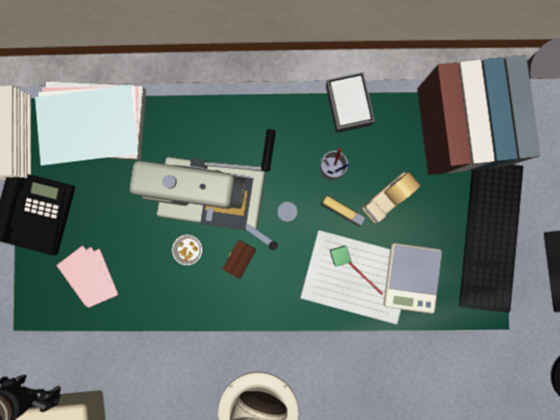

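```bash
python3 - <<'E'
from h import *
p=cv2.imread("pics/top0.png"); cv2.imwrite("pics/c1.png",cv2.resize(p[120:255,120:290],None,fx=4.4,fy=4.4,interpolation=cv2.INTER_CUBIC))
p=cv2.imread("pics/scene0.png"); cv2.imwrite("pics/c2.png",cv2.resize(p[120:245,255:415],None,fx=4.7,fy=4.7,interpolation=cv2.INTER_CUBIC))
d=np.load("top0.npz")["d"]
# world points in ROI
H,W=d.shape; P=np.zeros((H,W,3))
for r in range(115,260):
    for c in range(110,290): P[r,c]=at_depth("top",(r,c),d[r,c])
np.save("P.npy",P)
for lo,hi,nm in((.29,.32,"headtop"),(.08,.098,"arm"),(.1,.11,"piece"),(.13,.15,"knob"),(.32,.36,"grip"),(.01,.06,"base")):
    m=((P[...,2]>lo)&(P[...,2]<hi)).astype(np.uint8)
    n,lab,st,ce=cv2.connectedComponentsWithStats(m)
    for i in range(1,n):
        if st[i,4]>25:
            q=P[lab==i][:,:2].astype(np.float32); (c,s,a)=cv2.minAreaRect(q)
            print(nm,st[i],np.round(c,3),np.round(s,3),round(a,1),P[lab==i][:,2].mean().round(3))
print(proj("top",(0,0,0)))
E
```

```text
Traceback (most recent call last):
  File "h.py", line 14, in at_depth
    c,d,_,_=ray(n,rc); return c+d*dep
            ~~~^^^^^^
  File "h.py", line 6, in ray
    m,R,t=cam(n); xd=(rc[1]-m["cx"])/m["fx"]; yd=(rc[0]-m["cy"])/m["fy"]
          ~~~^^^
  File "h.py", line 4, in cam
    m=bot.camera_model(n); R=cv2.Rodrigues(np.array(m["rvec"],float))[0]; return m,R,np.array(m["tvec"],float).ravel()
ValueError: time passes only in moves, steps and waits
```

View pics/c1.png

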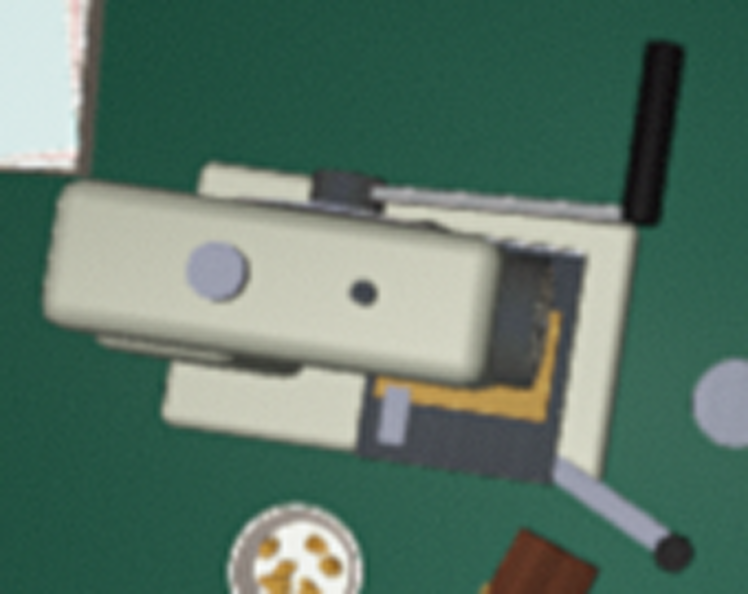

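View pics/c2.png

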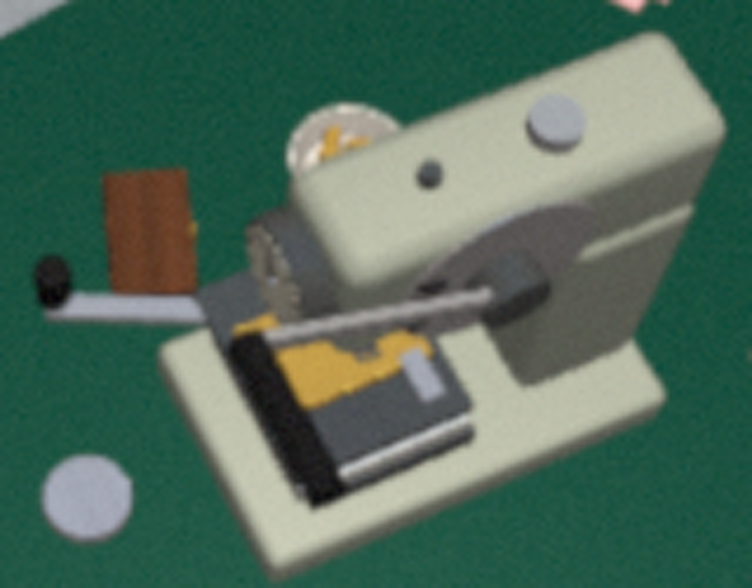

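```bash
sed -i 's/^def cam(n):/import functools\n@functools.lru_cache(None)\ndef cam(n):/' h.py
python3 - <<'E'
from h import *
for n,(r0,r1,c0,c1) in {"top":(115,260,110,290),"scene":(115,245,250,415)}.items():
    d=np.load(n+"0.npz")["d"]
    P=np.zeros(d.shape+(3,))
    for r in range(r0,r1):
        for c in range(c0,c1):
            if d[r,c]>0: P[r,c]=at_depth(n,(r,c),d[r,c])
    for lo,hi,nm in((.298,.312,"headtop"),(.085,.098,"arm"),(.099,.11,"piece"),(.13,.145,"knob"),(.325,.35,"grip"),(.02,.05,"base")):
        m=((P[...,2]>lo)&(P[...,2]<hi)).astype(np.uint8)
        k,lab,st,ce=cv2.connectedComponentsWithStats(m)
        for i in range(1,k):
            if st[i,4]>25:
                q=P[lab==i][:,:2].astype(np.float32); (c,s,a)=cv2.minAreaRect(q)
                print(n,nm,st[i],np.round(c,3),np.round(s,3),round(a,1),P[lab==i][:,2].mean().round(3))
# hand-picked base corners on crop c1 (crop px -> image)
f=lambda u,v:(120+(v+.5)/4.4-.5,120+(u+.5)/4.4-.5)
for nm,u,v,z in(("base FR",636,226,.03),("base FL",603,478,.03),("base BL",163,418,.03),("base BR",203,165,.03),("knob",674,551,.138),("gripfar",664,43,.33),("gripnear",642,222,.33),("hd FR",500,238,.305),("hd FL",480,382,.305),("hd BL",45,320,.305),("hd BR",68,182,.305)):
    print(nm,on_z("top",f(u,v),z).round(4))
print(proj("top",(0,0,0)),bot.get_obs()["time"])
E
```

```text
top headtop [ 130  161  104   46 3094] [0.658 0.159] [0.246 0.085] 82.1 0.305
top headtop [231 165  18   5  47] [0.695 0.016] [0.043 0.008] 81.4 0.305
top arm [236 175  18  18  95] [0.681 0.021] [0.061 0.035] 37.0 0.095
top arm [200 193  73  52 671] [0.591 0.039] [0.218 0.121] 72.0 0.094
top piece [204 191  47  31 318] [0.602 0.071] [0.061 0.144] 19.7 0.104
top knob [269 242   8   8  58] [ 0.5   -0.053] [0.019 0.019] 88.6 0.138
top grip [257 129  19  43 408] [ 0.728 -0.053] [0.031 0.099] 74.7 0.336
top base [ 110  115   32   44 1306] [0.829 0.396] [0.09  0.134] 87.2 0.039
top base [165 157  26   9 156] [0.749 0.233] [0.078 0.022] 86.0 0.045
top base [207 166  58  64 788] [0.639 0.067] [0.171 0.173] 84.4 0.044
top base [157 202  46  21 655] [0.601 0.227] [0.135 0.052] 81.8 0.045
top base [185 235  17  25  51] [0.499 0.183] [0.081 0.032] 25.6 0.025
top base [172 236  12  24  64] [0.495 0.239] [0.026 0.072] 76.4 0.025
top base [228 241  28  19 344] [0.472 0.045] [0.062 0.064] 62.1 0.026
scene headtop [ 318  127   91   53 2161] [0.66  0.161] [0.244 0.087] 80.6 0.304
scene headtop [320 18
[... 530 characters left out ...]
5] [0.089 0.018] 69.5 0.137
scene grip [304 189  25  38 365] [ 0.729 -0.051] [0.035 0.098] 70.5 0.335
scene base [317 143  22  14  61] [0.46  0.213] [0.081 0.039] 83.3 0.024
scene base [277 156  21  27 474] [0.457 0.057] [0.061 0.102] 60.8 0.026
scene base [ 289  189  108   54 1908] [0.654 0.137] [0.301 0.18 ] 81.2 0.043
base FR [ 0.7179 -0.0245  0.03  ]
base FL [ 0.5477 -0.0011  0.03  ]
base BL [0.5909 0.2977 0.03  ]
base BR [0.7632 0.271  0.03  ]
knob [ 0.502  -0.0536  0.138 ]
gripfar [ 0.7779 -0.0593  0.33  ]
gripnear [ 0.6823 -0.047   0.33  ]
hd FR [0.6776 0.0318 0.305 ]
hd FL [0.5995 0.0429 0.305 ]
hd BL [0.6357 0.2812 0.305 ]
hd BR [0.7113 0.2691 0.305 ]
[411.96679846 258.29093932] 0.7
```

```bash
python3 - <<'E'
from h import *
from scipy.spatial.transform import Rotation as R
o=bot.get_obs(); print(o); print(R.from_euler("xyz",o["tcp_rot"],degrees=True).as_matrix().round(3))
E
```

```text
{'time': 0.7, 'q': array([7.29969591e+01, 4.97496066e+00, 1.00802736e+01, 9.50987644e+01,
       5.21140435e-04, 9.00013868e+01]), 'qd': array([-0.01955622, -0.11301961,  0.05560604, -0.0169261 , -0.08991904,
       -0.05844484]), 'joint_efforts': array([ 2.48101551e-04, -5.19968998e+01,  4.64777613e+01,  1.29647797e-03,
        1.20776813e-04,  2.13844208e-05]), 'ee_pos': array([0.16083271, 0.52596912, 0.23134042]), 'tcp_rot': array([-8.99994787e+01, -6.54851336e-03,  7.29955723e+01]), 'wrist_force': array([-0.0058063 ,  0.34632148,  0.10892104]), 'torque': array([ 0.03513253, -0.02160237,  0.0126133 ]), 'opening': 0.08513795896479337}
[[ 0.292  0.    -0.956]
 [ 0.956  0.     0.292]
 [ 0.    -1.     0.   ]]
```

```bash
A='python3 -m jog'
python3 -m jog '[[0.3,0.9,-1.54,0,0,0,-1],[0.3,1.8,-3.08,0,0,0,-2.1],[0.3,2.7,-4.62,0,0,0,-3.2],[0.3,3.6,-6.16,0,0,0,-4.3],[0.3,4.5,-7.7,0,0,0,-5.4]]' 20
python3 -m jog '[[0.3,0.9,-1.54,0,0,0,-1],[0.3,1.8,-3.08,0,0,0,-2.1],[0.3,2.7,-4.62,0,0,0,-3.2],[0.3,3.6,-6.16,0,0,0,-4.3],[0.3,4.5,-7.7,0,0,0,-5.4]]'
python3 -m jog '[[0.3,0.9,-1.54,0,0,0,-1],[0.3,1.8,-3.08,0,0,0,-2.1],[0.3,2.7,-4.62,0,0,0,-3.2],[0.3,3.6,-6.16,0,0,0,-4.3],[0.3,4.5,-7.7,0,0,0,-5.48]]'
python3 -m jog '[[0.3,0,0,0,0,0,0],[0.3,0,0,0,0,0,0]]'; python3 -c "
from h import *;print(bot.get_obs()['q'].round(1))"
```

```text
time: 1.2
ee_pos: [0.2738, 0.3319, 0.2314]
tcp_rot: [-90.0, -0.0, 45.8]
wrist_force: [1.3, 0.6, 0.1]
opening: 0.0598
time: 1.7
ee_pos: [0.3864, 0.1392, 0.2316]
tcp_rot: [-90.0, -0.1, 18.8]
wrist_force: [1.1, 1.6, 0.8]
opening: 0.0601
time: 2.2
ee_pos: [0.499, -0.0535, 0.2315]
tcp_rot: [-90.0, -0.0, -8.7]
wrist_force: [2.2, 1.0, 0.9]
opening: 0.0598
time: 2.4
ee_pos: [0.4984, -0.0523, 0.2309]
tcp_rot: [-90.0, 0.1, -8.5]
wrist_force: [-0.3, 0.4, 0.3]
opening: 0.0594
[-6.  -1.7  3.2 95.   0.  92.5]
```

```bash
python3 -m jog '[[0.3,0.1,0,-1.5,0,0,0],[0.3,0.1,0,-3,0,0,0],[0.3,0.1,0,-4,0,0,0],[0.3,0.1,0,-4.7,0,0,0],[0.3,0.1,0,-4.9,0,0,0]]'
python3 -m jog '[[0.75,0,0,0,0,0,0],[0.75,0,0,0,0,0,0],[0.75,0,0,0,0,0,0],[0.75,0,0,0,0,0,0],[0.75,0,0,0,0,0,0]]' 25
python3 - <<'E'
from h import *
p,d=snap("top"); q,_=snap("scene")
cv2.imwrite("pics/g1.png",np.hstack([cv2.resize(p[120:270,180:300,::-1],None,fx=3.3,fy=3.3),cv2.resize(q[120:270,230:350,::-1],None,fx=3.3,fy=3.3)]))
E
```

```text
time: 2.9
ee_pos: [0.4995, -0.0502, 0.1071]
tcp_rot: [-90.0, 0.1, -8.3]
wrist_force: [-0.3, 0.0, 0.6]
opening: 0.0597
time: 3.4
ee_pos: [0.5014, -0.0513, 0.1102]
tcp_rot: [-90.0, -0.1, -8.4]
wrist_force: [-2.3, 3.2, 7.0]
opening: 0.0228
```

View pics/g1.png

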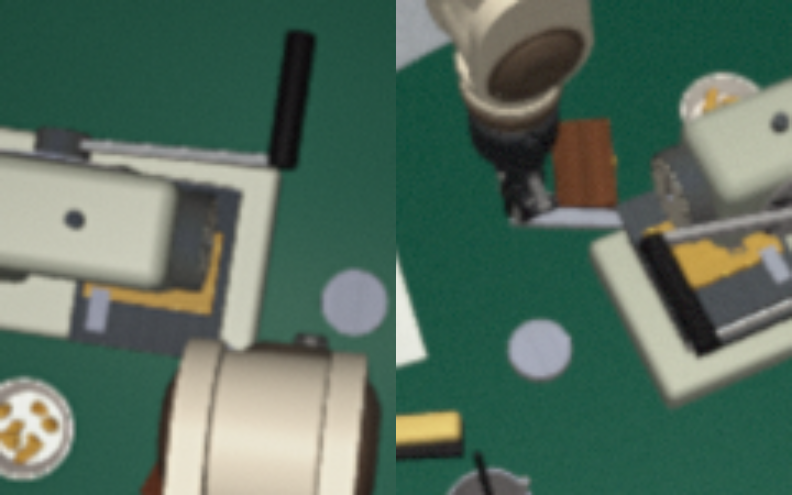

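```bash
python3 -m jog '[[0.75,0,0,0.1,0,0,0],[0.75,0,0,0.1,0,0,0],[0.75,-0.03,-0.2,0.1,0,0,0],[0.75,-0.06,-0.4,0.1,0,0,0],[0.75,-0.06,-0.4,0.1,0,0,0]]'
python3 -m jog '[[0.75,-0.02,-0.15,0,0,0,0],[0.75,-0.04,-0.3,0,0,0,0],[0.75,-0.06,-0.4,0,0,0,0],[0.75,-0.06,-0.4,0,0,0,0]]'
python3 -m jog '[[0.75,-0.01,-0.08,0,0,0,0],[0.75,-0.02,-0.16,0,0,0,0],[0.75,-0.02,-0.16,0,0,0,0]]'
```

```text
time: 4.0
ee_pos: [0.4989, -0.0624, 0.1106]
tcp_rot: [-90.0, 0.1, -8.5]
wrist_force: [1.5, -1.0, -12.4]
opening: 0.023
time: 4.4
ee_pos: [0.4974, -0.0719, 0.1107]
tcp_rot: [-90.0, 0.1, -8.4]
wrist_force: [-0.4, 0.2, -17.5]
opening: 0.0229
time: 4.7
ee_pos: [0.4975, -0.0723, 0.1106]
tcp_rot: [-89.6, 0.1, -8.3]
wrist_force: [3.7, 22.3, -19.2]
opening: 0.0226
```

```bash
python3 -m jog '[[0.75,0.01,0.1,-0.07,0,0,0],[0.75,0.01,0.1,-0.07,0,0,0],[0.75,-0.14,0.12,-0.07,0,0,0],[0.75,-0.28,0.14,-0.07,0,0,0],[0.75,-0.28,0.14,-0.07,0,0,0]]'
python3 -m jog '[[0.75,-0.08,0.01,0,0,0,0],[0.75,-0.16,0.02,0,0,0,0],[0.75,-0.24,0.035,0,0,0,0],[0.75,-0.24,0.035,0,0,0,0]]'
```

```text
time: 5.2
ee_pos: [0.4909, -0.0711, 0.1105]
tcp_rot: [-89.9, -0.1, -8.4]
wrist_force: [1.0, 9.6, -8.6]
opening: 0.0228
time: 5.6
ee_pos: [0.485, -0.0702, 0.1104]
tcp_rot: [-89.9, -0.1, -8.4]
wrist_force: [2.7, 8.9, -8.9]
opening: 0.0231
```

```bash
python3 -m jog '[[0.75,-0.08,0.01,-0.03,0,0,0],[0.75,-0.16,0.02,-0.03,0,0,0],[0.75,-0.16,0.02,-0.03,0,0,0]]'
python3 -m jog '[[0.75,-0.08,0.01,0,0,0,0],[0.75,-0.16,0.02,0,0,0,0],[0.75,-0.16,0.02,0,0,0,0]]'
python3 - <<'E'
from h import *
o=bot.get_obs(); print(o["ee_pos"],o["wrist_force"])
p,d=snap("top"); q,_=snap("scene")
cv2.imwrite("pics/g2.png",np.hstack([cv2.resize(p[140:240,180:280,::-1],None,fx=4,fy=4,interpolation=cv2.INTER_CUBIC),cv2.resize(q[160:260,260:360,::-1],None,fx=4,fy=4,interpolation=cv2.INTER_CUBIC)]))
for n in("top","scene"):
  for l in("square_mark","ring_mark"):
    for r in bot.regions_of(n,l)[:2]: print(n,l,round(r["conf"],2),r["point"],r["pixels"].sum())
E
```

```text
time: 5.9
ee_pos: [0.4834, -0.0699, 0.1105]
tcp_rot: [-89.8, -0.4, -8.3]
wrist_force: [14.6, 8.2, -10.7]
opening: 0.0228
time: 6.2
ee_pos: [0.483, -0.0697, 0.1106]
tcp_rot: [-89.8, -0.8, -8.3]
wrist_force: [36.0, 6.5, -23.8]
opening: 0.023
[ 0.48304721 -0.06973595  0.1105636 ] [ 35.95707998   6.4748561  -23.81319714]
top square_mark 0.87 [216.4, 238.7] 1565
top ring_mark 0.62 [216.6, 240.1] 1554
scene square_mark 0.73 [197.8, 305.6] 1254
scene ring_mark 0.9 [193.3, 303.9] 1250
```

View pics/g2.png

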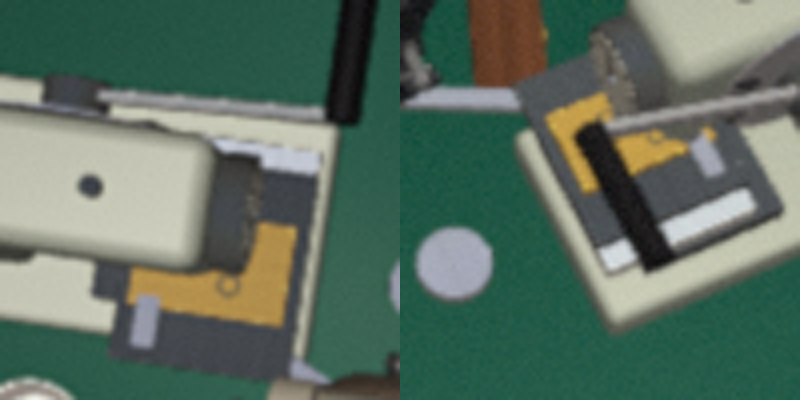

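```bash
python3 - <<'E'
from h import *
ring=on_z("top",(140+285.5/4-.5,180+228.5/4-.5),.1045)[:2]; sq=on_z("scene",(160+137.5/4-.5,260+255.5/4-.5),.1045)[:2]
print(ring,sq)
for a in(80.6,81.6,82.6):
    c,s=np.cos(np.radians(a)),np.sin(np.radians(a)); ex=np.array([c,s]); ey=np.array([-s,c])
    d=sq-ring; print(a,"sq-ring",(d@ex).round(4),(d@ey).round(4),"ind via ring",(ring+.044*ex-.042*ey).round(4),"via sq",(sq+.014*ex-.016*ey).round(4),"knob-ring vs",((np.array([.4832,-.0698])-ring)@ex).round(4),((np.array([.4832,-.0698])-ring)@ey).round(4),"head", (np.array([.659,.16])-(.123-.05)*ex).round(4))
E
```

```text
[0.59679072 0.0488896 ] [0.62868887 0.07221016]
80.6 sq-ring 0.0282 -0.0277 ind via ring [0.6454 0.0854] via sq [0.6468 0.0834] knob-ring vs -0.1356 0.0927 head [0.6471 0.088 ]
81.6 sq-ring 0.0277 -0.0281 ind via ring [0.6448 0.0863] via sq [0.6466 0.0837] knob-ring vs -0.134 0.095 head [0.6483 0.0878]
82.6 sq-ring 0.0272 -0.0286 ind via ring [0.6441 0.0871] via sq [0.6464 0.084 ] knob-ring vs -0.1323 0.0974 head [0.6496 0.0876]
```

```bash
python3 -m jog '[[0.75,0.1,0,-0.05,0,0,0],[0.75,0.3,0.15,-0.05,0,0,0],[0.75,0.5,0.3,-0.05,0,0,0],[0.75,0.7,0.4,-0.05,0,0,0],[0.75,0.8,0.45,-0.05,0,0,0]]'
python3 -m jog '[[0.75,0,0,0,0,0,0],[0.75,0,0,0,0,0,0]]'
```

```text
time: 7.0
ee_pos: [0.4975, -0.0595, 0.1102]
tcp_rot: [-90.1, -0.2, -8.4]
wrist_force: [-3.6, -2.0, 7.4]
opening: 0.0231
time: 7.2
ee_pos: [0.4978, -0.0594, 0.1103]
tcp_rot: [-90.0, -0.3, -8.4]
wrist_force: [0.6, -0.7, 4.7]
opening: 0.0234
```

```bash
python3 -m jog '[[0.75,0.08,0.03,0,0,0,0],[0.75,0.14,0.04,0,0,0,0],[0.75,0.14,0.04,0,0,0,0]]'
python3 -m jog '[[0.4,0,0,0,0,0,0],[0.4,0,0,0,0,0,0],[0.4,0,0,0,0,0,0]]'
python3 -m jog '[[0.4,0,0,1,0,0,0],[0.4,0,0,2.5,0,0,0],[0.4,0,0,4,0,0,0],[0.4,0,0,5.5,0,0,0],[0.4,0,0,5.5,0,0,0]]'
python3 -m jog '[[0.4,-1,0,1,0,0,0],[0.4,-2,0,2,0,0,0],[0.4,-3,0,2,0,0,0],[0.4,-4,0,2,0,0,0],[0.4,-4,0,2,0,0,0]]'
python3 - <<'E'
from h import *
p,d=snap("top","t3.png"); q,e=snap("scene","s3.png"); np.savez("t3.npz",d=d,e=e)
for n,D in(("top",d),("scene",e)):
  for l in ("stage_knob","lever_grip"):
    for r in bot.regions_of(n,l)[:1]:
      ii=np.argwhere(r["pixels"]); Q=np.array([at_depth(n,x,D[tuple(x)]) for x in ii if D[tuple(x)]>0])
      lo=.13 if l=="stage_knob" else .32; hi=.145 if l=="stage_knob" else .36
      k=Q[(Q[:,2]>lo)&(Q[:,2]<hi)]; print(n,l,len(k),k.mean(0).round(4),[np.round(v,4) for v in cv2.minAreaRect(k[:,:2].astype(np.float32))])
cv2.imwrite("pics/g3.png",np.hstack([cv2.resize(p[120:260,160:300,::-1],None,fx=2.8,fy=2.8,interpolation=cv2.INTER_CUBIC),cv2.resize(q[160:260,260:360,::-1],None,fx=3.92,fy=3.92,interpolation=cv2.INTER_CUBIC)]))
E
```

```text
time: 7.5
ee_pos: [0.501, -0.0587, 0.1103]
tcp_rot: [-90.1, -0.2, -8.4]
wrist_force: [-1.6, -0.6, 5.8]
opening: 0.0225
time: 7.8
ee_pos: [0.5001, -0.058, 0.108]
tcp_rot: [-90.0, -0.0, -8.4]
wrist_force: [-1.1, -0.0, -0.6]
opening: 0.0513
time: 8.3
ee_pos: [0.5012, -0.0581, 0.2503]
tcp_rot: [-90.0, -0.4, -8.4]
wrist_force: [0.2, -0.0, 0.3]
opening: 0.0514
time: 8.8
ee_pos: [0.398, -0.0579, 0.2959]
tcp_rot: [-90.0, -0.1, -8.4]
wrist_force: [0.5, 0.0, 0.3]
opening: 0.0512
top stage_knob 58 [ 0.5011 -0.0608  0.1379] [array([ 0.5015, -0.061 ]), array([0.0212, 0.0213]), np.float64(44.4999)]
top lever_grip 402 [ 0.7238 -0.0511  0.3355] [array([ 0.7302, -0.0404]), array([0.0479, 0.0957]), np.float64(80.369)]
scene stage_knob 49 [ 0.503  -0.0579  0.1372] [array([ 0.5027, -0.0577]), array([0.0223, 0.0206]), np.float64(12.4874)]
scene lever_grip 355 [ 0.7288 -0.0503  0.3351] [array([ 0.7268, -0.0495]), array([0.0407, 0.1036]), np.float64(63.8722)]
```

View pics/g3.png

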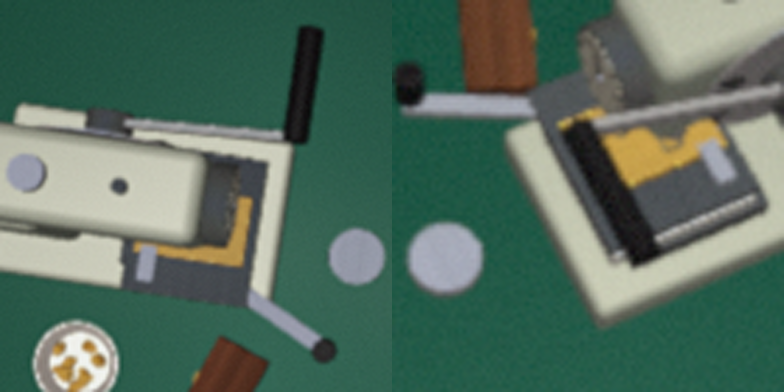

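```bash
python3 -m jog '[[1,0,0,1.6,0,0,0],[1,0.5,0,3.2,0,0,0],[1,2,0.1,3.2,0,0,0],[1,3.5,0.2,3.2,0,0,0],[1,5,0.3,3.2,0,0,0]]'
python3 -m jog '[[1,1.6,0,0,0,0,0],[1,3.2,0,0,0,0,0],[1,4.8,0,0,0,0,0],[1,6,0,0,0,0,0],[1,7,0,0,0,0,0]]'
python3 -m jog '[[1,0.25,0,0,0,0,0],[1,0.25,0,0,0,0,0]]'; python3 -c "
from h import *;print(bot.get_obs()['q'].round(1))
p,d=snap('scene');q,e=snap('top');cv2.imwrite('pics/g4.png',np.hstack([cv2.resize(p[100:240,240:380,::-1],None,fx=2.8,fy=2.8),cv2.resize(q[100:240,180:320,::-1],None,fx=2.8,fy=2.8)]))"
```

```text
time: 9.6
ee_pos: [0.5269, -0.0503, 0.3747]
tcp_rot: [-90.0, -0.0, -8.4]
wrist_force: [-0.1, -0.8, 0.4]
opening: -0.0
time: 10.1
ee_pos: [0.6888, -0.0494, 0.3598]
tcp_rot: [-90.0, -0.4, -8.4]
wrist_force: [-19.6, 1.8, 12.9]
opening: -0.0001
time: 10.3
ee_pos: [0.6924, -0.0493, 0.3596]
tcp_rot: [-89.9, -0.9, -8.4]
wrist_force: [-0.1, 1.3, -0.2]
opening: 0.0002
[ -4.1  39.1  70.7 120.8   0.   94.3]
```

View pics/g4.png

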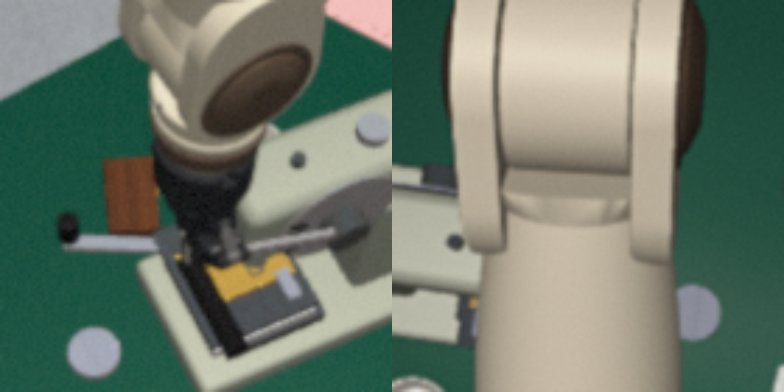

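```bash
python3 -m jog '[[1,0,0,0,-0.15,-1,0],[1,0,0,0,-0.3,-2,0],[1,0,0,0,-0.3,-2.4,0],[1,0,0,0,-0.3,-2.4,0]]'; python3 -c "
from h import *;print(bot.get_obs()['q'].round(1))"
python3 -m jog '[[1,0.4,-0.05,0.2,0,0,0],[1,0.6,-0.05,0.2,0,0,0],[1,0.6,-0.05,0.2,0,0,0]]'; python3 -c "
from h import *;print(bot.get_obs()['q'].round(1))"
```

```text
time: 10.8
ee_pos: [0.6886, -0.0492, 0.3643]
tcp_rot: [-89.6, -13.3, -8.4]
wrist_force: [-0.1, 0.7, 0.1]
opening: 0.0001
[-3.8 16.6 37.6 97.6 -0.7 94.5]
time: 11.1
ee_pos: [0.7076, -0.0507, 0.3679]
tcp_rot: [-89.6, -13.2, -8.4]
wrist_force: [0.7, -0.5, -0.8]
opening: 0.0003
[-3.8 20.4 42.9 99.3 -0.7 94.5]
```

```bash
python3 -m jog '[[1,0.4,-0.04,-0.5,0,0,0],[1,0.4,-0.04,-1,0,0,0],[1,0.38,-0.28,-1.6,0,0,0],[1,0.36,-0.46,-2.2,0,0,0],[1,0.34,-0.6,-2.8,0,0,0]]'
python3 -c "
from h import *;print(bot.get_obs()['q'].round(1))"
```

```text
time: 11.6
ee_pos: [0.7159, -0.0666, 0.2958]
tcp_rot: [-89.7, -13.1, -8.5]
wrist_force: [0.1, -3.4, 5.3]
opening: 0.0003
[-5.1 17.2 30.3 90.  -0.5 93.3]
```

```bash
python3 -m jog '[[1,0,-0.08,-0.6,0,0,0],[1,0,-0.11,-1.2,0,0,0],[1,0,-0.09,-1.8,0,0,0],[1,0,-0.02,-2.4,0,0,0],[1,0,0.1,-3,0,0,0]]'
python3 -m jog '[[1,0,0.17,-0.5,0,0,0],[1,0,0.35,-0.9,0,0,0],[1,0,0.42,-1.1,0,0,0],[1,0,0.42,-1.1,0,0,0]]'
python3 - <<'E'
from h import *
q,e=snap("scene"); p,d=snap("top")
print(bot.get_obs()["q"].round(1))
for n,D in (("scene",e),("top",d)):
  for r in bot.regions_of(n,"lever_grip")[:1]:
    ii=np.argwhere(r["pixels"]); Q=np.array([at_depth(n,x,D[tuple(x)]) for x in ii if D[tuple(x)]>0]); print(n,r["conf"],len(Q),np.percentile(Q,[10,50,90],axis=0).round(3))
cv2.imwrite("pics/g5.png",cv2.resize(q[110:250,250:390,::-1],None,fx=4,fy=4))
E
```

```text
time: 12.1
ee_pos: [0.7164, -0.0646, 0.2217]
tcp_rot: [-89.8, -13.2, -8.5]
wrist_force: [0.7, -1.8, 9.1]
opening: 0.0
time: 12.5
ee_pos: [0.7163, -0.053, 0.1934]
tcp_rot: [-89.7, -13.1, -8.4]
wrist_force: [1.7, -2.7, 5.8]
opening: 0.0002
[-4.  14.1 15.1 77.8 -0.7 94.4]
scene 0.64 487 [[ 0.694 -0.062  0.188]
 [ 0.713  0.097  0.235]
 [ 0.758  0.134  0.27 ]]
top 0.66 220 [[ 0.702 -0.067  0.186]
 [ 0.709  0.115  0.265]
 [ 0.761  0.139  0.273]]
```

View pics/g5.png

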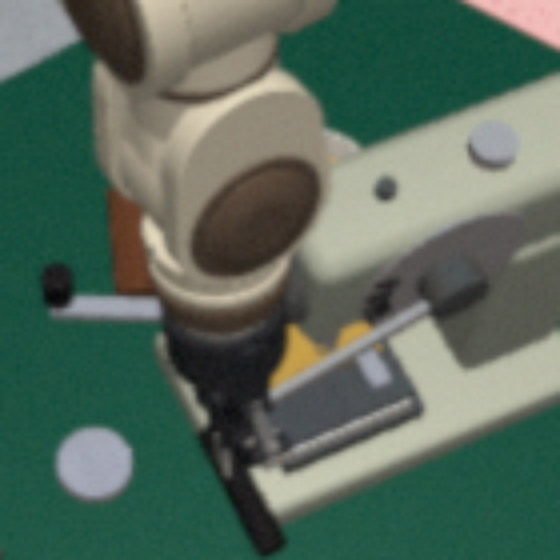

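```bash
for i in 1; do python3 -m jog '[[1,0,0.04,-0.1,0,0,0],[1,0,0.04,-0.15,0,0,0],[1,0,0.04,-0.15,0,0,0]]'
python3 -m jog '[[1,0,0.04,-0.1,0,0,0],[1,0,0.04,-0.15,0,0,0],[1,0,0.04,-0.15,0,0,0]]'; python3 -m jog '[[1,0,0.02,-0.1,0,0,0],[1,0,0.02,-0.1,0,0,0]]'; done
```

```text
time: 13.0
ee_pos: [0.7165, -0.0522, 0.1907]
tcp_rot: [-89.7, -13.2, -8.5]
wrist_force: [1.3, -2.0, 7.4]
opening: -0.0
time: 13.3
ee_pos: [0.7166, -0.051, 0.1873]
tcp_rot: [-89.7, -13.2, -8.5]
wrist_force: [1.9, -1.5, 7.1]
opening: 0.0003
time: 13.5
ee_pos: [0.7168, -0.0503, 0.1849]
tcp_rot: [-89.6, -13.3, -8.4]
wrist_force: [2.0, -0.5, 9.1]
opening: 0.0002
```

```bash
python3 -m jog '[[1,0,0.02,-0.1,0,0,0],[1,0,0.02,-0.1,0,0,0]]'
python3 -m jog '[[1,0,0.02,-0.1,0,0,0],[1,0,0.02,-0.1,0,0,0]]'; python3 -m jog '[[1,0,0.02,-0.1,0,0,0],[1,0,0.02,-0.1,0,0,0]]'
```

```text
time: 13.7
ee_pos: [0.7169, -0.0495, 0.1828]
tcp_rot: [-89.6, -13.3, -8.4]
wrist_force: [1.0, 0.6, 9.5]
opening: -0.0003
time: 13.9
ee_pos: [0.717, -0.0487, 0.1805]
tcp_rot: [-89.6, -13.3, -8.4]
wrist_force: [1.7, 2.0, 10.6]
opening: -0.0001
time: 14.1
ee_pos: [0.7172, -0.0479, 0.1784]
tcp_rot: [-89.5, -13.3, -8.4]
wrist_force: [0.9, 3.8, 13.1]
opening: -0.0005
```

```bash
python3 -m jog '[[1,0,0,-0.1,0,0,0],[1,0,0,-0.1,0,0,0]]'
python3 -m jog '[[1,0,0,-0.1,0,0,0],[1,0,0,-0.1,0,0,0]]'
python3 - <<'E'
from h import *
m,R,t=cam("top")
for n in("scene","top"):
  p,D=snap(n)
  for r in bot.regions_of(n,"lever_grip")[:1]:
    ii=np.argwhere(r["pixels"]); Q=np.array([at_depth(n,x,D[tuple(x)]) for x in ii if D[tuple(x)]>0])
    k=Q[(Q[:,2]<.2)&(Q[:,0]>.73)]; print(n,len(k),np.percentile(k[:,2],[50,80,95]).round(4),k.mean(0).round(3))
    if n=="scene":
      # arm of the lever: points off the grip
      a=Q[(Q[:,1]>-.03)&(Q[:,2]>.18)]; 
      f=np.polyfit(a[:,1],a[:,2],1); print(len(a),"arm angle",np.arctan(f[0]*np.sin(np.radians(81.2))))
E
```

```text
time: 14.3
ee_pos: [0.7173, -0.0475, 0.1771]
tcp_rot: [-89.5, -13.4, -8.4]
wrist_force: [0.3, 5.4, 15.3]
opening: 0.0
time: 14.5
ee_pos: [0.7175, -0.0473, 0.1766]
tcp_rot: [-89.5, -13.5, -8.4]
wrist_force: [-6.0, 5.7, 24.0]
opening: 0.0001
scene 134 [0.1741 0.1761 0.178 ] [ 0.754 -0.052  0.174]
293 arm angle 0.536142080007885
top 3 [0.1749 0.1764 0.1771] [ 0.772 -0.062  0.173]
```

```bash
python3 -m jog '[[1,0,-0.1,0.4,0,0,0],[1,0,-0.35,1,0,0,0],[1,0,-0.55,1.6,0,0,0],[1,0,-0.7,2.2,0,0,0],[1,0,-0.78,2.8,0,0,0]]'
python3 -m jog '[[1,0,0,0.6,0,0,0],[1,0,0.05,1.2,0,0,0],[1,0,0.15,1.8,0,0,0],[1,0,0.25,2.4,0,0,0],[1,0,0.45,3,0,0,0]]'
python3 -m jog '[[1,0,0.15,0.5,0,0,0],[1,-0.5,0.2,1.2,0,0,0],[1,-1.5,0.2,2.4,0,0,0],[1,-2.5,0.2,2.4,0,0,0],[1,-2.5,0.2,2.4,0,0,0]]'
```

```text
time: 15.2
ee_pos: [0.7159, -0.0678, 0.2423]
tcp_rot: [-89.6, -13.1, -8.4]
wrist_force: [-0.4, 2.5, 5.0]
opening: -0.0002
time: 15.7
ee_pos: [0.7159, -0.0571, 0.3162]
tcp_rot: [-89.7, -13.1, -8.5]
wrist_force: [2.9, -0.8, 2.7]
opening: -0.0004
time: 16.2
ee_pos: [0.6514, -0.0519, 0.3779]
tcp_rot: [-89.6, -13.2, -8.4]
wrist_force: [-1.1, 0.8, -0.6]
opening: 0.0003
```

```bash
python3 -m jog '[[0.5,-1.4,0,0,0,0,0],[0.3,-2.8,0,0,0,0.8,0],[0.3,-4.2,-0.1,0,0.15,1.6,0],[0.3,-5.4,-0.2,0,0.3,2.4,0],[0.3,-6,-0.27,0,0.3,2.4,0]]'
python3 -m jog '[[0.3,0,0,-1.5,0,0,0],[0.3,0,0,-3,0,0,0],[0.3,0,0,-4.5,0,0,0],[0.3,0,0,-5.5,0,0,0],[0.3,0,0,-5.8,0,0,0]]'
python3 -m jog '[[0.3,0,0,0,0,0,0],[0.3,0,0,0,0,0,0]]'
python3 - <<'E'
from h import *
for n in("top","scene"):
  p,D=snap(n)
  for l,lo,hi in (("stage_knob",.13,.145),("lever_grip",.32,.36)):
    for r in bot.regions_of(n,l)[:1]:
      ii=np.argwhere(r["pixels"]); Q=np.array([at_depth(n,x,D[tuple(x)]) for x in ii if D[tuple(x)]>0])
      k=Q[(Q[:,2]>lo)&(Q[:,2]<hi)]; print(n,l,r["conf"],len(k),k.mean(0).round(4) if len(k) else Q.mean(0))
E
```

```text
time: 16.7
ee_pos: [0.5028, -0.059, 0.3747]
tcp_rot: [-89.9, -0.7, -8.4]
wrist_force: [0.1, 0.7, 1.1]
opening: 0.0595
time: 17.2
ee_pos: [0.5022, -0.0585, 0.2275]
tcp_rot: [-89.9, -0.7, -8.4]
wrist_force: [-0.0, -0.3, -0.2]
opening: 0.0596
time: 17.4
ee_pos: [0.5034, -0.0587, 0.2325]
tcp_rot: [-89.9, -1.0, -8.4]
wrist_force: [-0.1, 0.0, -0.3]
opening: 0.0595
top stage_knob 0.77 0 [0.59951618 0.06087858 0.09936562]
top lever_grip 0.63 423 [ 0.7243 -0.0509  0.3352]
scene stage_knob 0.56 49 [ 0.503  -0.0576  0.1368]
scene lever_grip 0.92 382 [ 0.7286 -0.0498  0.3345]
```

```bash
python3 -m jog '[[0.3,-0.08,0,-1.5,0,0.15,0],[0.3,-0.08,0,-3,0,0.15,0],[0.3,-0.08,0,-4,0,0.15,0],[0.3,-0.08,0,-4.7,0,0.15,0],[0.3,-0.08,0,-4.95,0,0.15,0]]'
python3 -m jog '[[0.75,0,0,0.04,0,0,0],[0.75,0,0,0.08,0,0,0],[0.75,0,0,0.08,0,0,0],[0.75,0,0,0.08,0,0,0],[0.75,0,0,0.08,0,0,0]]' 25
```

```text
time: 18.2
ee_pos: [0.4998, -0.0585, 0.106]
tcp_rot: [-90.0, -0.1, -8.4]
wrist_force: [0.1, -0.3, 0.9]
opening: 0.0599
time: 18.7
ee_pos: [0.5014, -0.0588, 0.1113]
tcp_rot: [-90.0, -0.4, -8.4]
wrist_force: [-1.6, -0.6, 5.8]
opening: 0.023
```

```bash
python3 -m jog '[[0.75,0.24,0.2,0,0,0,0],[0.75,0.5,0.42,0,0,0,0],[0.75,0.76,0.64,0,0,0,0],[0.75,1,0.85,0,0,0,0],[0.75,1.24,1.05,0,0,0,0]]'
python3 -m jog '[[0.75,0,0,0,0,0,0],[0.75,0,0,0,0,0,0]]'
```

```text
time: 19.2
ee_pos: [0.5322, -0.0327, 0.1113]
tcp_rot: [-90.1, -0.3, -8.4]
wrist_force: [-3.7, -2.6, 7.8]
opening: 0.0232
time: 19.4
ee_pos: [0.5331, -0.032, 0.1113]
tcp_rot: [-90.0, -0.4, -8.4]
wrist_force: [3.3, 1.7, 5.1]
opening: 0.023
```

```bash
python3 -m jog '[[0.75,-0.06,-0.03,0,0,0,0],[0.75,-0.1,-0.05,0,0,0,0],[0.75,-0.1,-0.05,0,0,0,0]]'
python3 -m jog '[[0.4,0,0,-0.05,0,0,0],[0.4,0,0,-0.05,0,0,0],[0.4,0,0,-0.05,0,0,0]]'
python3 -m jog '[[0.4,0,0,1,0,0,0],[0.4,0,0,2.5,0,0,0],[0.4,0,0,4,0,0,0],[0.4,0,0,5.5,0,0,0],[0.4,0,0,5.5,0,0,0]]'
python3 -m jog '[[0.4,-1,0,1,0,0,0],[0.4,-2,0,2,0,0,0],[0.4,-3,0,2,0,0,0],[0.4,-4,0,2,0,0,0],[0.4,-4,0,2,0,0,0]]'
python3 - <<'E'
from h import *
for n in("top","scene"):
  p,D=snap(n,n+"5.png")
  for l,lo,hi in (("stage_knob",.13,.145),("lever_grip",.32,.36)):
    for r in bot.regions_of(n,l)[:1]:
      ii=np.argwhere(r["pixels"]); Q=np.array([at_depth(n,x,D[tuple(x)]) for x in ii if D[tuple(x)]>0])
      k=Q[(Q[:,2]>lo)&(Q[:,2]<hi)]; print(n,l,r["conf"],len(k),k.mean(0).round(4) if len(k) else Q.mean(0))
E
```

```text
time: 19.7
ee_pos: [0.5304, -0.0334, 0.1113]
tcp_rot: [-90.0, -0.4, -8.4]
wrist_force: [2.3, 0.9, 4.9]
opening: 0.0231
time: 20.0
ee_pos: [0.529, -0.0337, 0.1082]
tcp_rot: [-90.0, -0.2, -8.4]
wrist_force: [0.5, -0.0, 0.1]
opening: 0.0514
time: 20.5
ee_pos: [0.5304, -0.0338, 0.2511]
tcp_rot: [-90.0, -0.6, -8.4]
wrist_force: [0.4, 1.0, -0.2]
opening: 0.0514
time: 21.0
ee_pos: [0.4273, -0.0337, 0.2966]
tcp_rot: [-90.0, -0.3, -8.4]
wrist_force: [1.1, 0.3, 0.8]
opening: 0.0513
top stage_knob 0.65 57 [ 0.5305 -0.0354  0.1382]
top lever_grip 0.82 424 [ 0.7251 -0.0511  0.3351]
scene stage_knob 0.9 47 [ 0.5327 -0.0332  0.1373]
scene lever_grip 0.69 378 [ 0.7279 -0.0497  0.3347]
```

```bash
python3 -m jog '[[1,0,-0.1,1.6,-0.1,-0.8,0],[1,0.5,-0.3,3.2,-0.2,-1.6,0],[1,2,-0.5,3.2,-0.3,-2.6,0],[1,3.5,-0.7,3.2,-0.3,-2.6,0],[1,5,-0.7,3.2,-0.3,-2.6,0]]'
python3 -m jog '[[1,1.6,0,0,0,0,0],[1,3.2,0,0,0,0,0],[1,4.8,0,0,0,0,0],[1,6,0,0,0,0,0],[1,6.5,0,0,0,0,0]]'
python3 -m jog '[[1,0,0,0,0,0,0],[1,0,0,0,0,0,0]]'; python3 -c "
from h import *;print(bot.get_obs()['q'].round(1))"
```

```text
time: 21.8
ee_pos: [0.5554, -0.0516, 0.3765]
tcp_rot: [-89.6, -13.4, -8.5]
wrist_force: [0.0, 0.4, -0.3]
opening: 0.0001
time: 22.3
ee_pos: [0.7196, -0.051, 0.3722]
tcp_rot: [-89.6, -13.1, -8.4]
wrist_force: [0.4, -0.1, 0.0]
opening: -0.0001
time: 22.5
ee_pos: [0.7168, -0.0511, 0.3748]
tcp_rot: [-89.6, -13.2, -8.5]
wrist_force: [0.1, 0.3, 1.3]
opening: -0.0
[ -3.8  22.7  46.8 100.9  -0.7  94.5]
```

```bash
python3 -m jog '[[1,0,-0.04,-0.6,0,0,0],[1,0,-0.04,-1.3,0,0,0],[1,-0.02,-0.28,-1.9,0,0,0],[1,-0.04,-0.46,-2.5,0,0,0],[1,-0.06,-0.6,-3.1,0,0,0]]'
python3 -m jog '[[1,0,-0.08,-0.6,0,0,0],[1,0,-0.11,-1.2,0,0,0],[1,0,-0.09,-1.8,0,0,0],[1,0,-0.02,-2.4,0,0,0],[1,0,0.1,-3,0,0,0]]'
python3 -m jog '[[1,0,0.17,-0.5,0,0,0],[1,0,0.35,-0.9,0,0,0],[1,0,0.42,-1.1,0,0,0],[1,0,0.42,-1.2,0,0,0],[1,0,0.42,-1.3,0,0,0]]'
python3 -m jog '[[1,0,0.04,-0.1,0,0,0],[1,0,0.06,-0.2,0,0,0],[1,0,0.06,-0.2,0,0,0],[1,0,0.06,-0.2,0,0,0]]'
```

```text
time: 23.0
ee_pos: [0.714, -0.0669, 0.3004]
tcp_rot: [-89.7, -13.5, -8.5]
wrist_force: [-1.8, -2.3, 5.3]
opening: -0.0002
time: 23.5
ee_pos: [0.7149, -0.0649, 0.226]
tcp_rot: [-89.7, -13.6, -8.5]
wrist_force: [1.1, -3.7, 8.5]
opening: 0.0
time: 24.0
ee_pos: [0.7153, -0.053, 0.194]
tcp_rot: [-89.6, -13.6, -8.5]
wrist_force: [1.2, 2.5, 8.3]
opening: 0.0002
time: 24.4
ee_pos: [0.7155, -0.0514, 0.1895]
tcp_rot: [-89.6, -13.7, -8.4]
wrist_force: [1.6, 1.7, 8.1]
opening: -0.0001
```

Press on to about z 0.180 (stop earlier at 0.177) and check the lever and knob.

```bash
python3 -m jog '[[1,0,0.04,-0.1,0,0,0],[1,0,0.07,-0.2,0,0,0],[1,0,0.09,-0.3,0,0,0],[1,0,0.09,-0.35,0,0,0],[1,0,0.09,-0.35,0,0,0]]'
python3 -m jog '[[1,0,0,-0.08,0,0,0],[1,0,0,-0.08,0,0,0],[1,0,0,-0.08,0,0,0],[1,0,0,-0.08,0,0,0]]'
python3 - <<'E'
from h import *
for n in("top","scene"):
  p,D=snap(n)
  for l,lo,hi in (("stage_knob",.13,.145),("lever_grip",.15,.2)):
    for r in bot.regions_of(n,l)[:1]:
      ii=np.argwhere(r["pixels"]); Q=np.array([at_depth(n,x,D[tuple(x)]) for x in ii if D[tuple(x)]>0])
      k=Q[(Q[:,2]>lo)&(Q[:,2]<hi)]; 
      if "grip" in l: k=k[k[:,0]>.73]
      if len(k): print(n,l,r["conf"],len(k),k.mean(0).round(4),np.percentile(k[:,2],[50,80,95]).round(4))
  if n=="scene": cv2.imwrite("pics/g6.png",cv2.resize(p[110:270,190:390,::-1],None,fx=3.5,fy=3.5))
print(bot.get_obs()["wrist_force"],bot.get_obs()["ee_pos"])
E
```

```text
time: 24.9
ee_pos: [0.716, -0.0486, 0.1816]
tcp_rot: [-89.5, -13.7, -8.4]
wrist_force: [1.7, 2.9, 11.2]
opening: 0.0001
time: 25.3
ee_pos: [0.7161, -0.0481, 0.1801]
tcp_rot: [-89.4, -13.8, -8.4]
wrist_force: [0.8, 5.6, 13.1]
opening: -0.0002
top lever_grip 0.7 33 [ 0.7673 -0.0621  0.1761] [0.176  0.179  0.1814]
scene stage_knob 0.65 36 [ 0.5343 -0.0343  0.1373] [0.1377 0.1395 0.1414]
scene lever_grip 0.95 143 [ 0.7544 -0.0535  0.1767] [0.1771 0.1799 0.1809]
[ 1.15792681  6.43089474 12.85962191] [ 0.71608202 -0.04813085  0.18014599]
```

View pics/g6.png

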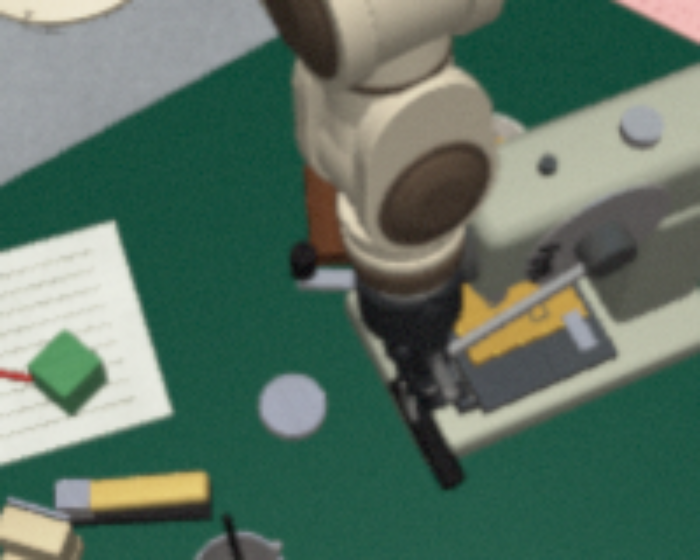

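```bash
python3 - <<'E'
from h import *
s=on_z("scene",(110+312.5/3.5-.5,190+540/3.5-.5),.1045)[:2]
ex=np.array([.153,.988]);ey=np.array([-.988,.153]); print("ring now",s-.03*ex+.026*ey,"indenter est .646 .0855 (head .648 .088)")
bot.job_done()
E
```

```text
ring now [0.64555524 0.08805509] indenter est .646 .0855 (head .648 .088)
the job is handed in; nothing more can be done
```

I ran the full sequence and handed the job in at about 25 s. The arm is still holding the lever at its third click over the ring mark. No verdict is reported, so the checks below are my own measurements.

**Stage position:** I found where the stage stood by gripping its knob and sliding it gently against its stops. The square and the ring were then set by measured shifts from there.

**Square mark:** I pressed the lever through the third click to its stop; the push rose to 24 N there. I then let it fully up, and both cameras saw the grip back at its start height with the knob unmoved.

**Ring mark:** I shifted the stage and left the knob within about 1 mm of its target. I then pressed the lever down again, and I am holding it with about 13 N. The top of the grip is about 180 mm up, which puts the lever at roughly 0.86 rad.

**Checks that differed:**
- **Ring centre:** worked out from the visible square, it lies about 2.5 mm from my stop-and-marks estimate of the indenter position and about 2.5 mm from the estimate taken from the head. Both are inside the 6 mm limit.
- **Knob position:** the scene camera shows the knob 1–2 mm from where I left it, which is within the camera's error.
- **Other things on the desk:** I did not measure them, but none looked moved in the last picture.

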